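Nest the third mounting foot upside down between two others and close the row up

ROBOT

A 7-joint arm with a two-finger parallel gripper is mounted at the origin on the work surface. World frame = base frame: x ahead of the robot, y to its left, z up, the work surface at z = 0. Lengths are in mm, angles in rad, forces in N, time in s.
With the tool pointing down it reaches from about 400 to 900 mm from the base axis. Payload 5.5 kg.
Tool frame: the origin (TCP) lies midway between the tips of the shut fingers; the grasp point (between the pads) lies 19 mm behind it; z points along the fingers, x is the direction in which the jaws open and shut, and the axes are right-handed (so a half turn about z gives the same grasp; the last joint's range is limited). The gripper opens to 92 mm and grips with 3 to 60 N. Pads are 19 mm wide; open, the fingers measure 130 mm over their backs; the gripper's body (75 mm by 190 mm) begins 47 mm behind the grasp point.
Start: joints at [1.422, 0.501, -0.427, 1.55, 0.221, 1.138, -0.21], TCP at [260.201, -595.647, 226.729] pointing down, gripper open.
Joint ranges: [-2.88, 2.88], [-0.31, 2.03], [-1.54, 1.56], [0.2, 2.42], [-1.41, 4.55], [0.19, 2.02], [-2.57, 2.57]. Speed limits (rad/s): [2.57, 2.57, 3.14, 3.14, 3.14, 3.14, 3.14].

INTERFACE

Orientations are given as a unit quaternion [x, y, z, w].
In Python, from bench import arm gives the robot as it stands.
- The arm moves only by the tool carry_out, never from a script. Its argument "moves" is a list of rows, each a list of 4 numbers: the shift along the tool's x, y, z in units of 40 mm (1.0 is 40 mm), then the turn about the tool's z in units of 8 degrees (1.0 is 8 degrees). A call has 1 to 12 rows; each row is the pose to reach, as a shift and turn from the pose commanded when the call began, along the tool's axes at that moment; what a row does not reach only later rows make up. A row lasts 1/10 s, in which the tool goes at most 50 mm and 8.59 degrees, less where a joint would pass 70% of its speed; a pose out of reach is approached as far as the arm can. A call with a gripper value outside its range is refused whole. "grip" is the finger opening in mm, from 0 to 91.8, set as the call begins (left out, the last holds). The fingers move at their own pace and stop on an object; the grip force is fixed at half the most. Time passes only in rows, so rows that repeat a pose let the fingers close. It gives the time, the measured TCP pose, the force and the opening at its end, in the units of the state.
- arm.sense(): the state, without advancing time (a new reading comes with each control period).
- arm.read_camera(name): name is "scene" or "side" or "wrist"; returns the picture (420x560x3 uint8, red, green, blue); there is no depth.
- arm.camera_info(name): a dict with "intrinsics" (3x3 intrinsics, pixels), "camera_from_world" (4x4, takes a point from world to camera coordinates). Camera axes: x right, y down, z forward; pixel columns grow to the right and rows downward; lengths in mm; the calibration is good to about 2 mm. A picture is of the moment at which its call begins: read the wrist's pose just before it. camera_info takes no time and is no camera call; for the wrist camera it gives the pose at the moment of the call.
- arm.sign_off(): hands the job in, once; it reports no verdict.
Trained networks look in the newest picture that a camera, given by its name, has taken for a name from the list of things; names that differ only in an ending like _2 or _b are one class to them, and where a whole thing is asked for, a point or a joint stands for the part that bears it (a point fixed in the world has none). Each returns a list of dicts, best first, with "p" (0 to 1); they miss things now and then, are a little off and sometimes report something else, mostly with a low value. They report only what shows in the picture. A call takes as long as a camera call. They do not tell look-alikes from the thing itself.
- arm.cut_out(camera, name): "mask" (420x560 bool, what is visible of it) and "rect" ([left, top, right, bottom] in pixels, round what is visible of it).
- arm.tip_of(camera, name): "pixel" ([column, row] in pixels: a listed point, or the origin of a listed thing).
The state is a dict: "t": time; "joint_positions": joint angles; "qd": joint speeds; "effort": joint torques, N m; "position": TCP position; "tcp_rot": TCP orientation; "contact_force": force on the tool from outside, world axes, zero at the start; "ft_torque": the same for the moment, N m; "width": opening from 0.0 (shut) to 1.0 (fully open).
Only numpy, scipy, OpenCV 4.12 (cv2) and the standard library are available. Lean on these libraries where they do the work, as an engineer would, in place of code of your own. Each camera call takes 0.05 s, during which the arm holds its last target. There are 200 camera calls.

TASK

Pack the loose mounting foot from the bench into the tray with the other two: turn it over and lay it upside down, squarely in line, so that its boss sits between their two bosses and it rests flat. The row must end up closed tight: the two upright feet butted together, plate against plate, and against the stop end of the tray (the end they already stand nearest to). Do not drop it, and leave everything else on the bench where it is.

Things in the scene. Friction and masses are not known exactly. Their poses are not given: they have to be found in the camera images.
- tray_stop (a point): point at the foot of the inner face of the tray's stop end, mid-width, on the tray's bottom (6 mm over the bench). x runs along the tray from the stop, z up. Narrow wooden tray screwed to the bench: inside 290 mm long, 70 wide; side strips 8 mm high over the bottom and 8 thick, end boards 42 high and 12 thick; flat 3 mm steel tabs 18 mm beyond both ends.
- foot_a_mid (a point): cast aluminium foot shaped like a hat: base plate 96 mm long (x), 64 wide (y), 9 thick, in its middle a round boss 46 mm in diameter, 21 high; 30 mm high over all; 0.18 to 0.37 kg. Point: on the boss's axis, 15 mm above the plate's underside; z points from plate to boss. Stands loose in the tray, boss up, plate lengthways, 5 to 22 mm from the stop end; a push of a few newtons slides it.
- foot_b_mid (a point): a foot just like foot_a, same point and axes. Stands loose in the tray, boss up, plate lengthways, next after foot_a, 10 to 28 mm between the two plates. When the plates touch there are 50 mm of room between the two bosses.
- foot_c_mid (a point): a foot just like foot_a, same point and axes; lies on the bench, boss up. It can be held by the boss or by the plate's long sides (64 mm apart); held lightly by the sides near one short end it swings over its other short edge. Packed: upside down, boss's end on the plates of foot_a and foot_b, plate on the ends of their bosses, point 24 mm over the tray's bottom, x along the tray either way.
- round_flange: bystander: round flange of the same metal, disc 84 mm across and 8 mm thick with a hub 34 mm across, 26 mm high over all; origin under its middle. Not part of the job.
- tape_roll: bystander: black tape roll lying flat, 110 mm across, 48 mm high; origin under its middle
- piano_hammer: bystander: wooden piano hammer lying flat, 155 mm long (its x) with a head 57 mm across, 12 mm high; origin underneath, half-way along the shank
- screwdriver: bystander: screwdriver about 190 mm long, lying along its x
- cup: bystander: clear plastic cup, 72 mm across the rim, 75 mm high; origin under its middle
- threaded_rod: bystander: steel threaded rod 120 mm long (its x) with two nuts 21 mm high; origin underneath, at its middle
Not all that is in view belongs to the job. What is shaped like the part that bears foot_b_mid but black or pink is not meant.

How it is judged (in metres and radians):
At the end, for the whole second after the job is handed in: foot_a, foot_b flat in tray, boss up, plates within 2 mm of stop end and of each other; foot_c upside down, level to 4 deg, its point 21 to 26.5 mm over the tray's bottom, 88 to 105 mm from the stop, within 10 mm of the middle line, square to 8 deg; all at rest (x of foot_a_mid in the frame of tray_stop below 0.05 m and z of foot_a_mid in the frame of tray_stop between 0.012 and 0.018 m and angle between each of foot_a_mid, foot_b_mid's own z axis and vertical below 0.06 rad and x of foot_b_mid in the frame of tray_stop between 0.14 and 0.148 m and z of foot_b_mid in the frame of tray_stop between 0.012 and 0.018 m and x of foot_c_mid in the frame of tray_stop between 0.088 and 0.105 m and y of foot_c_mid in the frame of tray_stop between -0.01 and 0.01 m and z of foot_c_mid in the frame of tray_stop between 0.021 and 0.0265 m and angle between foot_c_mid's own z axis and vertical above 3.07159 rad and angle between the x axis of foot_c_mid and the x axis of tray_stop, either way round below 0.15 rad and distance between foot_a_mid and foot_b_mid below 0.098 m and linear speed of each of foot_a, foot_b, foot_c below 0.02 m/s); the robot touches nothing.
It fails at once if the loose foot is dropped or flung (faster than 1.2 m/s) (linear speed of foot_c above 1.2 m/s).
It fails at once if another thing on the bench is shifted by more than 25 mm (distance of any of round_flange, tape_roll, piano_hammer, screwdriver, cup, threaded_rod from where it was at the start of the episode above 0.025 m).
It also fails if it takes over 61 s, if anything falls off the work surface, if the arm or the gripper's body presses on something with over 40 N, if the wrist force passes 120 N, or if a joint passes its speed limit or range.

## Working session

There is one attempt and no reset: what is moved stays moved. The work goes in short steps, Python scripts to look and compute and a tool call to move; the robot and the scene stay as the last step left them, time stands still between calls to the robot, and variables do not carry over. Pictures are saved under pics/ and viewed, about 8 in all and at most 12, crops included, and the job is handed in when it is done.

Besides the shell and the picture viewer there is one more tool, called as name(argument=value, ...) on one line, values as JSON. carry_out: Moves the arm, as the interface text tells. Its arguments: {"type":"object","properties":{"moves":{"type":"array"},"grip":{"type":"number"}},"required":["moves"]}

```bash
ls; mkdir -p pics
python3 - <<'E'
from bench import arm
import cv2,numpy as np
s=arm.sense();print({k:np.round(v,3).tolist() for k,v in s.items()})
ims=[]
for c in("scene","side"):
    im=arm.read_camera(c);cv2.imwrite(f"pics/{c}0.png",im[:,:,::-1])
    ci=arm.camera_info(c);print(c,np.round(ci["intrinsics"],1).tolist(),np.round(ci["camera_from_world"],3).tolist())
    for n in("tray_stop","foot_a_mid"):
        print(n,[(round(d["p"],2),np.round(d["pixel"],1).tolist()) for d in arm.tip_of(c,n)])
E
```

```text
pics
{'t': 0.0, 'joint_positions': [1.422, 0.502, -0.427, 1.551, 0.221, 1.138, -0.21], 'qd': [-0.0, -0.001, 0.001, -0.002, 0.001, -0.0, -0.001], 'effort': [-0.0, -56.66, -5.816, -27.911, -0.069, 0.031, 0.0], 'position': [259.844, -595.012, 225.688], 'tcp_rot': [0.837, -0.548, -0.001, -0.001], 'contact_force': [0.794, -0.421, -0.217], 'ft_torque': [-0.004, -0.043, 0.06], 'width': 0.998}
scene [[398.6, 0.0, 281.7], [0.0, 398.6, 212.0], [0.0, 0.0, 1.0]] [[-0.456, 0.89, -0.007, 240.33], [0.706, 0.357, -0.611, -395.069], [-0.542, -0.284, -0.791, 1319.373], [0.0, 0.0, 0.0, 1.0]]
tray_stop [(0.9, [257.7, 236.2]), (0.72, [283.3, 238.6]), (0.34, [457.6, 295.8])]
foot_a_mid [(0.61, [284.2, 237.3])]
side [[423.9, 0.0, 285.8], [0.0, 423.9, 207.0], [0.0, 0.0, 1.0]] [[0.997, -0.081, 0.012, -584.39], [-0.052, -0.744, -0.666, 92.335], [0.063, 0.664, -0.745, 1326.498], [0.0, 0.0, 0.0, 1.0]]
tray_stop [(0.74, [303.0, 223.6])]
foot_a_mid [(0.72, [299.8, 204.3])]
```

View pics/scene0.png

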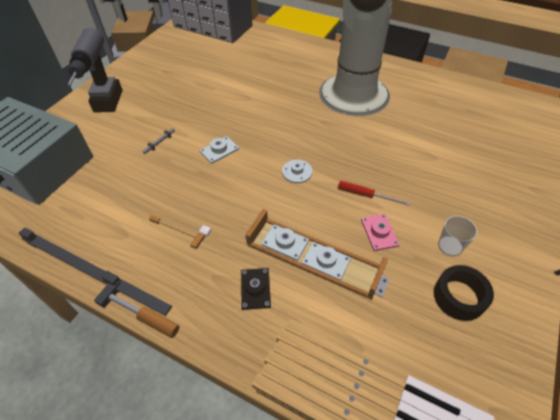

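View pics/side0.png

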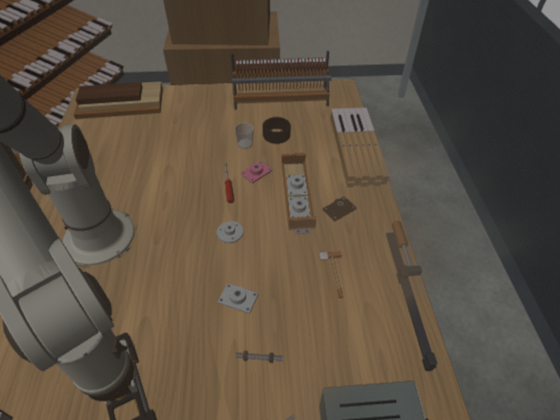

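The scene view shows the candidates:
- Aluminium feet in the tray at (285,238) and (327,258). The one nearest the stop end board at (257,225) is a, the other is b.
- A loose aluminium foot at (219,149).
- A black look-alike at (256,288) and a pink one at (380,230), neither of them meant.
- The round flange at (297,171), which is a bystander.

The side view shows the loose foot at (238,297), so I take that as foot_c and will confirm it in a wrist crop.

```bash
cat > h.py <<'E'
from bench import arm
import cv2,numpy as np
from scipy.spatial.transform import Rotation as R
def P(c):
    i=arm.camera_info(c);return np.array(i["intrinsics"]),np.array(i["camera_from_world"])
def ray(KT,px,z):
    K,T=KT;d=T[:3,:3].T@np.linalg.solve(K,[px[0],px[1],1]);o=-T[:3,:3].T@T[:3,3]
    return o+d*(z-o[2])/d[2]
def proj(KT,X):
    K,T=KT;q=(T[:3,:3]@np.array(X,float)+T[:3,3]);q=K@q;return q[:2]/q[2]
def tool(s=None):
    s=s or arm.sense();Rm=R.from_quat(s["tcp_rot"]).as_matrix();return np.array(s["position"]),Rm
def yaw():
    p,Rm=tool();return np.degrees(np.arctan2(Rm[1,0],Rm[0,0]))
def rel(target,yawx=None):
    """units of shift in tool axes to get TCP to target; turn units to get tool x to world yaw (deg, mod 180)"""
    p,Rm=tool();u=Rm.T@(np.array(target,float)-p)/40
    t=0
    if yawx is not None:
        d=(yawx-yaw()+90)%180-90;t=-d/8
    return np.round(u,3).tolist(),round(t,3)
E
python3 - <<'E'
from h import *
S,D=P("scene"),P("side")
for n,z,a,b in [("c",30,(219,147),(238,295)),("a",36,(285,236),(299,204)),("b",36,(327,256),(297,182)),("stop",6,(262,236),(300,221)),("stoptop",45,(257,225),(300,222)),("hub flange",26,(297,169),(229,231)),("screw",10,(357,188),(229,190)),("pink",30,(380,229),(257,170))]:
    print(n,np.round(ray(S,a,z)),np.round(ray(D,b,z)))
i=arm.camera_info("wrist");T=np.array(i["camera_from_world"]);p,Rm=tool()
print("cam in tool",np.round(Rm.T@(-T[:3,:3].T@T[:3,3]-p)),"axes",np.round(Rm.T@T[:3,:3].T,2).tolist(),np.array(i["intrinsics"])[0,0],yaw())
E
```

```text
c [ 447. -239.   30.] [ 434. -257.   30.]
a [637.  65.  36.] [634.  60.  36.]
b [643. 173.  36.] [637. 162.  36.]
stop [644.   6.   6.] [633.  13.   6.]
stoptop [644.  -5.  45.] [628. -23.  45.]
hub flange [422.  -8.  26.] [407. -28.  26.]
screw [399. 157.  10.] [404. 165.  10.]
pink [513. 255.  30.] [503. 237.  30.]
cam in tool [  -0.  -69. -157.] axes [[1.0, -0.0, 0.0], [0.0, 0.97, 0.26], [-0.0, -0.26, 0.97]] 371.1054323478395 -66.40024051003624
```

Run:
```python
from h import *
print(rel((440,-258,225)))
```

```text
([-5.93, -7.498, 0.039], 0)
```

carry_out(moves=[[-0.7, -0.9, 0, 0], [-1.4, -1.8, 0, 0], [-2.1, -2.7, 0, 0], [-2.8, -3.6, 0, 0], [-3.5, -4.5, 0, 0], [-4.2, -5.4, 0, 0], [-4.9, -6.2, 0, 0], [-5.5, -7.0, 0, 0], [-5.9, -7.5, 0, 0], [-5.9, -7.5, 0, 0], [-5.9, -7.5, 0, 0]])

```text
t: 1.4
position: [440.8, -259.0, 226.9]
tcp_rot: [0.837, -0.547, 0.0, 0.0]
contact_force: [-0.3, -0.0, -0.2]
width: 1.001
```

Run:
```python
from h import *
W=P("wrist");im=arm.read_camera("wrist");cv2.imwrite("pics/w1.png",im[:,:,::-1])
np.save("w1K.npy",W[0]);np.save("w1T.npy",W[1])
for d in arm.tip_of("wrist","foot_c_mid"):print(d["p"],d["pixel"],ray(W,d["pixel"],15))
for d in arm.cut_out("wrist","foot_c_mid"):
    print(d["p"],d["rect"]);c=max(cv2.findContours(d["mask"].astype(np.uint8),0,2)[0],key=cv2.contourArea)
    box=cv2.boxPoints(cv2.minAreaRect(c));print(box.tolist(),[np.round(ray(W,b,9),1).tolist() for b in box])
print(arm.sense()["position"],arm.sense()["joint_positions"],yaw())
```

```text
0.69 [269.4, 181.5] [ 435.5616949  -247.44504715   15.        ]
0.92 [217.4, 129.2, 329.2, 231.8]
[[217.10977172851562, 190.80548095703125], [286.1059875488281, 128.38031005859375], [328.0386657714844, 174.7269287109375], [259.0424499511719, 237.152099609375]] [[403.8, -202.1, 9.0], [490.1, -241.9, 9.0], [464.9, -299.8, 9.0], [374.6, -261.3, 9.0]]
[ 439.89079065 -260.73222603  226.60188676] [ 0.99975821  0.27276493 -0.60469262  1.89018508  0.17987621  1.03265465
 -0.84176595] -66.54089247859386
```

View pics/w1.png

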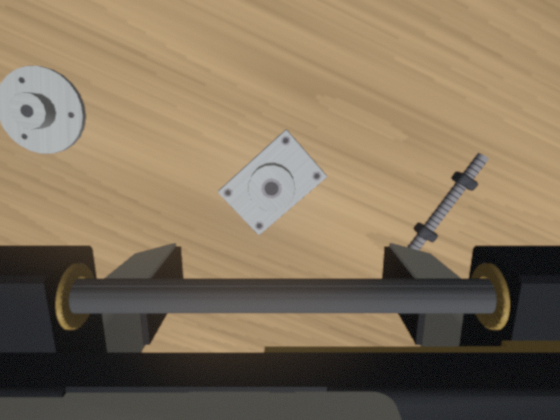

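The wrist view shows loose aluminium foot_c at (272,186) with its boss up and its long axis running from (238,214) to (307,151). The round flange at (38,110) and threaded rod at (445,200) are clear of it. This is plain aluminium and hat-shaped, so it is the foot meant.

I plan to grip the end nearest the base, with the jaws at yaw -114°, and swing it outward.

Run:
```python
from h import *
W=(np.load("w1K.npy"),np.load("w1T.npy"))
print(ray(W,(271.5,187),30),[ray(W,p,0).round() for p in((482,155),(412,248))])
print(rel((391,-231.5,100),-114))
```

```text
[ 434.1708336  -250.77723746   30.        ] [array([ 546., -438.,    0.]), array([ 428., -421.,    0.])]
([-1.157, 0.829, 3.165], np.float64(5.932))
```

carry_out(moves=[[-0.2, 0.15, 0.5, 1], [-0.4, 0.3, 1, 2], [-0.6, 0.45, 1.5, 3], [-0.8, 0.6, 2, 4], [-1.0, 0.7, 2.5, 5], [-1.15, 0.83, 3.0, 5.93], [-1.15, 0.83, 3.0, 5.93], [-1.15, 0.83, 3.0, 5.93]], grip=91)

```text
t: 2.35
position: [391.7, -231.2, 106.9]
tcp_rot: [-0.547, 0.837, 0.0, -0.0]
contact_force: [-0.2, -0.2, 1.1]
width: 0.991
```

Run:
```python
from h import *
W=P("wrist");im=arm.read_camera("wrist");cv2.imwrite("pics/w2.png",im[:,:,::-1])
for d in arm.tip_of("wrist","foot_c_mid"):print(d["p"],d["pixel"],ray(W,d["pixel"],15))
for d in arm.cut_out("wrist","foot_c_mid"):
    print(d["p"],d["rect"]);c=max(cv2.findContours(d["mask"].astype(np.uint8),0,2)[0],key=cv2.contourArea)
    box=cv2.boxPoints(cv2.minAreaRect(c));print(np.round(box).tolist(),[np.round(ray(W,b,9),1).tolist() for b in box])
print(arm.sense()["position"],yaw(),rel((391,-231.5,2),-114))
```

```text
0.61 [282.8, 144.8] [ 434.67881592 -250.01460967   15.        ]
0.96 [238.5, 70.1, 335.1, 216.5]
[[236.0, 212.0], [238.0, 71.0], [335.0, 72.0], [333.0, 214.0]] [[404.0, -200.0, 9.0], [489.2, -242.3, 9.0], [463.1, -299.5, 9.0], [375.1, -263.0, 9.0]]
[ 393.07336322 -231.43008926  107.84838897] -113.76881736083168 ([0.022, 0.053, 2.646], np.float64(0.029))
```

View pics/w2.png

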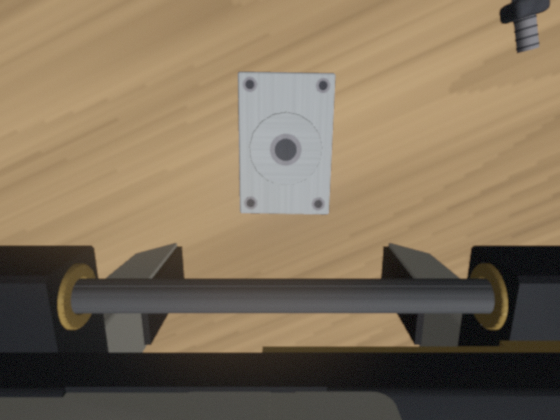

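The view shows foot_c squarely between the jaws: plate rows 71–213, boss at (286,149). Estimates agree on a centre near (433,-251). Going down to grip the near end.

carry_out(moves=[[0, 0.03, 0.7, 0.03], [0, 0.06, 1.5, 0.03], [0, 0.06, 2.2, 0.03], [0, 0.06, 2.5, 0.03], [0, 0.06, 2.6, 0.03], [0, 0.06, 2.6, 0.03], [0, 0.06, 2.6, 0.03]])

```text
t: 3.2
position: [390.7, -230.0, 3.8]
tcp_rot: [-0.544, 0.839, -0.001, 0.0]
contact_force: [0.5, 0.3, 0.1]
width: 0.993
```

carry_out(moves=[[0, 0, 0, 0], [0, 0, 0, 0], [0, 0, 0, 0], [0, 0, 0, 0], [0, 0, 0, 0]], grip=62)

```text
t: 3.7
position: [389.4, -229.9, 3.0]
tcp_rot: [-0.544, 0.839, -0.0, -0.0]
contact_force: [-3.1, -0.6, 4.0]
width: 0.684
```

carry_out(moves=[[0, -0.03, -0.29, 0], [0, -0.11, -0.58, 0], [0, -0.23, -0.86, 0], [0, -0.37, -1.12, 0], [0, -0.56, -1.36, 0], [0, -0.76, -1.57, 0], [0, -0.76, -1.57, 0]])

```text
t: 4.4
position: [420.1, -243.1, 67.2]
tcp_rot: [-0.544, 0.839, -0.002, 0.001]
contact_force: [0.7, -0.8, -2.6]
width: 0.688
```

Run:
```python
from h import *
im=arm.read_camera("wrist")[:,:,::-1];a=arm.read_camera("side")[200:380,120:360,::-1]
a=cv2.resize(a,None,fx=2,fy=2);im=cv2.resize(im,(480,360))
cv2.imwrite("pics/m3.png",np.vstack([im,a])[:600] if 0 else np.hstack([cv2.resize(im,(400,300)),cv2.resize(a,(400,300))]))
s=arm.sense();print(s["position"],s["contact_force"],s["width"])
```

```text
[ 417.47595022 -241.95591046   65.56619668] [-0.17513098  0.08003147 -2.92476664] 0.6859726702511968
```

View pics/m3.png

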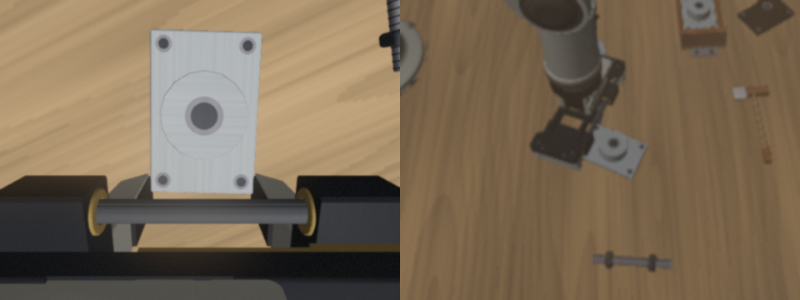

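The foot stays level in the grip: in the wrist half it sits at (205,115), undistorted. The hold is too firm to swing, so I go low, loosen slightly and try again.

carry_out(moves=[[0, 0, 0.4, 0], [0, 0, 0.8, 0], [0, 0, 1.2, 0], [0, 0, 1.2, 0], [0, 0, 1.2, 0]])

```text
t: 5.0
position: [416.5, -241.3, 17.0]
tcp_rot: [-0.544, 0.839, 0.001, -0.0]
contact_force: [0.0, 0.2, -2.0]
width: 0.686
```

carry_out(moves=[[0, 0, 0, 0], [0, 0, 0, 0]], grip=63.6)

```text
t: 5.2
position: [417.8, -242.1, 18.3]
tcp_rot: [-0.544, 0.839, -0.001, 0.0]
contact_force: [-0.3, 0.5, -1.1]
width: 0.692
```

```bash
cat > st.py <<'E'
from h import *
import sys
im=arm.read_camera("wrist")[:,:,::-1];cv2.imwrite("pics/last.png",im)
for d in arm.cut_out("wrist","foot_c_mid")[:2]:print(round(d["p"],2),np.round(d["rect"],1),d["mask"].sum())
s=arm.sense();print(s["t"],s["position"].round(1),s["contact_force"].round(1),s["ft_torque"].round(3),s["width"]*91.8)
E
python3 st.py
```

```text
0.76 [209.2  42.6 364.6 269.2] 32771
5.3 [ 417.8 -242.1   18.2] [-0.1 -0.1 -1.2] [0.215 0.085 0.003] 63.77169342738146
```

carry_out(moves=[[0, 0, 0, 0], [0, 0, 0, 0]], grip=64.0)

```text
t: 5.5
position: [417.7, -242.0, 17.9]
tcp_rot: [-0.544, 0.839, -0.0, 0.0]
contact_force: [-0.5, -1.0, -1.1]
width: 0.696
```

```bash
python3 st.py
```

```text
0.91 [211.5  43.7 363.3 269.2] 32997
5.6 [ 417.7 -242.    17.8] [ 0.7  0.3 -0.9] [ 0.124 -0.008  0.021] 64.20800976189952
```

carry_out(moves=[[0, 0, 0, 0], [0, 0, 0, 0]], grip=64.5)

```text
t: 5.8
position: [417.7, -242.1, 17.7]
tcp_rot: [-0.544, 0.839, -0.0, 0.0]
contact_force: [-0.2, -0.5, 0.7]
width: 0.705
```

```bash
python3 st.py
```

```text
0.84 [210.5  46.  365.1 260.9] 30105
5.9 [ 417.6 -242.    17.7] [ 0.5 -0.1 -0.5] [ 0.079  0.011 -0.01 ] 64.50792334538318
```

```bash
cat > fc.py <<'E'
from h import *
def foot(z=9,n="foot_c_mid",k=0):
    W=P("wrist");im=arm.read_camera("wrist");cv2.imwrite("pics/last.png",im[:,:,::-1])
    d=arm.cut_out("wrist",n)
    if len(d)<=k: return print("none")
    d=d[k]
    c=max(cv2.findContours(d["mask"].astype(np.uint8),0,2)[0],key=cv2.contourArea).reshape(-1,2)
    w=np.array([ray(W,q,z)[:2] for q in c],np.float32)
    (cx,cy),(a,b),an=cv2.minAreaRect(w)
    if a<b:a,b,an=b,a,an+90
    an=(an+90)%180-90
    p,Rm=tool();t=Rm.T[:2,:2]@np.array([cx-p[0],cy-p[1]])
    print(n,"c",round(cx,1),round(cy,1),"size",round(a,1),round(b,1),"long yaw",round(an,1),"in tool mm",t.round(1),"p",round(d["p"],2),"rect",np.round(d["rect"]))
if __name__=="__main__":
    foot();s=arm.sense();print(s["position"].round(1),yaw(),s["width"]*91.8)
E
python3 fc.py
```

```text
foot_c_mid c 459.9 -261.8 size 95.0 63.5 long yaw -25.4 in tool mm [  0.8 -46.9] p 0.97 rect [211.  46. 365. 259.]
[ 417.5 -241.9   17.6] -114.08790606970841 64.54420633795581
```

carry_out(moves=[[0.02, 0.1, 0, 0], [0.02, 0.1, 0, 0], [0.02, 0.1, 0.2, 0], [0.02, 0.1, 0.37, 0], [0.02, 0.1, 0.37, 0]], grip=74)

```text
t: 6.5
position: [412.5, -240.5, 1.5]
tcp_rot: [-0.544, 0.839, 0.001, -0.0]
contact_force: [-0.2, -0.4, -0.5]
width: 0.807
```

carry_out(moves=[[0, 0, 0, 0], [0, 0, 0, 0], [0, 0, 0, 0], [0, 0, -0.15, 0], [0, 0, -0.3, 0], [0, -0.03, -0.5, 0], [0, -0.03, -0.5, 0]], grip=63.8)

```text
t: 7.2
position: [415.3, -242.0, 24.1]
tcp_rot: [-0.544, 0.839, -0.001, 0.0]
contact_force: [0.0, 0.9, -1.0]
width: 0.695
```

```bash
python3 fc.py;python3 st.py
```

```text
foot_c_mid c 457.7 -261.6 size 100.9 70.3 long yaw -25.0 in tool mm [  0.6 -47.2] p 0.94 rect [212.  40. 360. 263.]
[ 414.9 -241.8   23.3] -114.09710463197705 63.84483402935563
0.91 [208.   40.3 358.  264.9] 31750
7.4 [ 414.6 -241.6   22.8] [ 0.7 -0.6 -1. ] [ 0.061 -0.087 -0.015] 64.11527955167331
```

```bash
cat > tilt.py <<'E'
from h import *
K,T=P("wrist");im=arm.read_camera("wrist");cv2.imwrite("pics/last.png",im[:,:,::-1])
d=arm.cut_out("wrist","foot_c_mid")[0];m=d["mask"];r=np.array(d["rect"]).astype(int);p,Rm=tool()
for v in np.linspace(r[1]+8,r[3]-8,6).astype(int):
    c=np.where(m[v])[0];w=c.max()-c.min()+1;zc=64*K[0,0]/w   # depth along optical axis
    X=T[:3,:3].T@(np.linalg.solve(K,[(c.max()+c.min())/2,v,1])*zc-T[:3,3]);print(v,w,"h",X[2].round(1),"tool xy",(Rm.T@(X-p))[:2].round(1))
print(arm.sense()["position"].round(1),arm.sense()["contact_force"].round(1))
E
python3 tilt.py
```

```text
49 148 h 7.4 tool xy [  0.5 -94.8]
89 147 h 10.6 tool xy [  0.8 -78.1]
130 146 h 14.0 tool xy [  0.6 -60.8]
171 144 h 16.4 tool xy [  0.1 -43. ]
212 143 h 19.9 tool xy [  0.3 -25.1]
253 141 h 22.4 tool xy [-0.1 -6.5]
[ 414.4 -241.5   22.6] [-0.8 -0.8 -1.7]
```

Now it swings: the plate top falls from 22 mm at the near end to 7 mm at the far end. I'll follow the arc.

carry_out(moves=[[0, -0.07, -0.14, 0], [0, -0.15, -0.28, 0], [0, -0.24, -0.46, 0], [0, -0.34, -0.63, 0], [0, -0.44, -0.77, 0], [0, -0.54, -0.89, 0], [0, -0.65, -1.0, 0], [0, -0.75, -1.09, 0], [0, -0.75, -1.09, 0]])

```text
t: 8.4
position: [442.6, -254.1, 67.0]
tcp_rot: [-0.544, 0.839, -0.0, 0.0]
contact_force: [-3.0, 0.9, 1.5]
width: 0.697
```

```bash
python3 tilt.py
```

```text
108 113 h 6.6 tool xy [  0.6 -71.1]
138 119 h 21.6 tool xy [  0.6 -55.4]
169 126 h 36.9 tool xy [  0.3 -40.9]
199 131 h 47.8 tool xy [ -0.  -27.9]
230 137 h 59.2 tool xy [ -0.  -15.7]
261 141 h 67.4 tool xy [-0.1 -3.6]
[ 441.9 -253.8   66.3] [-1.5 -0.1  0.2]
```

carry_out(moves=[[0, -0.11, -0.09, 0], [0, -0.22, -0.17, 0], [0, -0.36, -0.26, 0], [0, -0.5, -0.33, 0], [0, -0.63, -0.39, 0], [0, -0.76, -0.45, 0], [0, -0.92, -0.5, 0], [0, -1.07, -0.54, 0], [0, -1.21, -0.57, 0], [0, -1.35, -0.58, 0], [0, -1.35, -0.58, 0]])

```text
t: 9.6
position: [492.5, -276.6, 90.0]
tcp_rot: [-0.544, 0.839, -0.001, 0.0]
contact_force: [-2.0, -0.8, 4.7]
width: 0.7
```

Run:
```python
from h import *
im=arm.read_camera("wrist")[:,:,::-1];a=arm.read_camera("side")[230:350,200:320,::-1]
cv2.imwrite("pics/m4.png",np.hstack([cv2.resize(im,(400,300)),cv2.resize(a,(300,300))]))
s=arm.sense();print(s["position"],s["contact_force"],s["width"]*91.8)
```

```text
[ 491.29350367 -276.18332099   89.67629627] [-2.01427448 -1.56341339  4.76383318] 63.95897373343057
```

View pics/m4.png

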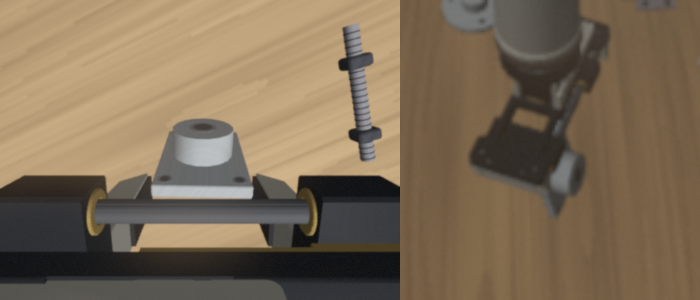

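The foot stands nearly on its far edge: boss at (203,140) in the wrist half, facing away from the arm. Continuing over the top.

carry_out(moves=[[0, -0.16, -0.03, 0], [0, -0.33, -0.03, 0], [0, -0.53, -0.03, 0], [0, -0.73, -0.01, 0], [0, -0.93, 0.03, 0], [0, -1.13, 0.08, 0], [0, -1.32, 0.16, 0], [0, -1.5, 0.24, 0], [0, -1.67, 0.34, 0], [0, -1.84, 0.45, 0], [0, -1.84, 0.45, 0]])

```text
t: 10.8
position: [559.2, -305.8, 70.7]
tcp_rot: [-0.544, 0.839, 0.0, 0.0]
contact_force: [1.3, -1.9, 2.7]
width: 0.692
```

```bash
python3 tilt.py
python3 - <<'E'
from h import *
a=arm.read_camera("side")[230:350,200:320,::-1];im=cv2.imread("pics/last.png")
cv2.imwrite("pics/m5.png",np.hstack([cv2.resize(im,(400,300)),cv2.resize(a,(300,300))]))
E
```

```text
235 67 h -108.4 tool xy [ 0.7 44.5]
241 78 h -59.7 tool xy [ 1.  33.2]
248 78 h -58.2 tool xy [ 1.  38.7]
254 141 h 70.4 tool xy [ 0.2 -7.1]
261 144 h 74.4 tool xy [-0.  -5.4]
268 145 h 76.3 tool xy [ 0.2 -2.8]
[ 558.2 -305.    70.8] [ 1.2 -1.2  2.3]
```

View pics/m5.png

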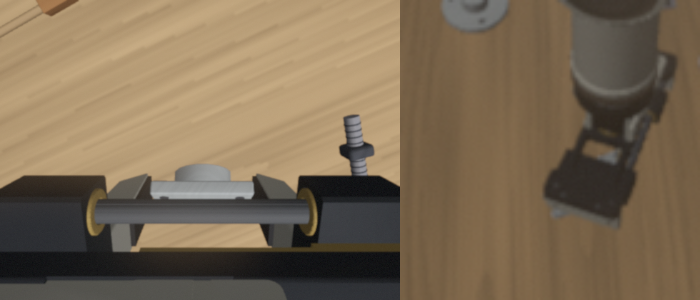

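Past vertical now: only the boss's rim shows at (203,172), and the plate trails behind the grip. I'll lay it down.

carry_out(moves=[[0, -0.15, 0.14, 0], [0, -0.3, 0.27, 0], [0, -0.43, 0.37, 0], [0, -0.56, 0.46, 0], [0, -0.67, 0.57, 0], [0, -0.78, 0.68, 0], [0, -0.88, 0.81, 0], [0, -0.97, 0.94, 0], [0, -1.05, 1.08, 0], [0, -1.1, 1.22, 0], [0, -1.1, 1.22, 0]])

```text
t: 12.05
position: [599.1, -324.1, 22.5]
tcp_rot: [-0.544, 0.839, -0.0, 0.0]
contact_force: [0.3, -0.2, 2.2]
width: 0.697
```

Run:
```python
from h import *
s=arm.sense();print(s["position"],s["contact_force"],s["width"]*91.8)
```

```text
[ 599.11582736 -324.07870481   22.49117525] [ 0.3052635  -0.2400683   2.17874501] 63.97404099768222
```

carry_out(moves=[[0, 0, 0, 0], [0, 0, 0, 0], [0, 0, -0.5, 0], [0, 0, -1.2, 0], [0, 0.6, -2.0, 0], [0, 1.4, -2.5, 0], [0, 2.2, -2.5, 0], [0, 2.4, -2.5, 0], [0, 2.4, -2.5, 0]], grip=80)

```text
t: 12.95
position: [509.5, -284.2, 122.9]
tcp_rot: [-0.544, 0.839, 0.0, -0.001]
contact_force: [0.1, -0.3, -0.7]
width: 0.876
```

```bash
python3 -c "
from fc import *
foot(30);s=arm.sense();print(s['position'],yaw())
print(cv2.imread('pics/last.png').shape)"
```

```text
foot_c_mid c 561.0 -306.8 size 96.2 64.7 long yaw -24.1 in tool mm [ -0.2 -54. ] p 0.64 rect [230.  51. 333. 203.]
[ 511.60896556 -284.93574126  122.83493074] -114.0917872594004
(420, 560, 3)
```

View pics/last.png

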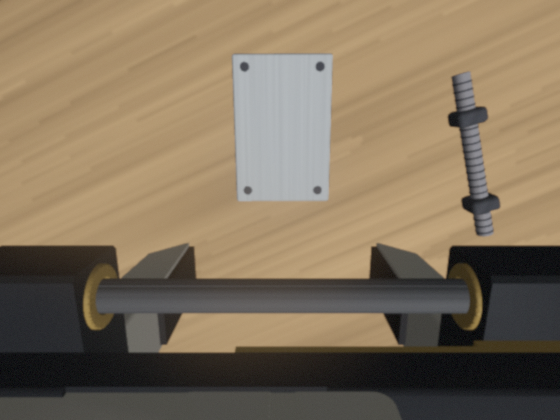

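The picture shows the foot lying upside down and flat at (284,128), its bare underside up. The geometry fits at z=30 with a 96×65 outline. Next I survey the tray.

Run:
```python
from h import *
print(arm.sense()["joint_positions"].round(2),rel((637,110,300),0),rel((637,110,300),180))
S=P("scene")
print(proj(S,(637,8,6)),ray(S,(378,275),45),ray(S,(257,225),45))
```

```text
[ 0.78  0.51 -0.41  1.81  0.25  0.88 -1.74] ([-10.293, 1.165, -4.429], np.float64(8.239)) ([-10.293, 1.165, -4.429], np.float64(8.239))
[264.03086065 234.26621997] [642.28973791 290.84381889  45.        ] [644.10239064  -5.0730364   45.        ]
```

carry_out(moves=[[-0.5, 0.05, -0.4, -1.05], [-1.2, 0.1, -0.9, -2.1], [-2.1, 0.2, -1.4, -3.15], [-3.0, 0.3, -1.8, -4.2], [-3.9, 0.4, -2.2, -5.25], [-4.8, 0.5, -2.6, -6.3], [-5.7, 0.6, -3.0, -7.35], [-6.6, 0.7, -3.4, -8.4], [-7.5, 0.8, -3.8, -9.45], [-8.4, 0.9, -4.0, -10.5], [-9.3, 1.05, -4.0, -11.55], [-10.0, 1.15, -4.0, -12.6]])

```text
t: 14.25
position: [633.6, 102.5, 283.1]
tcp_rot: [0.994, -0.112, 0.0, -0.001]
contact_force: [0.0, 1.2, 0.0]
width: 0.87
```

Run:
```python
from h import *
print(arm.sense()["joint_positions"].round(2),tool()[0],yaw(),rel((637,100,300),0))
```

```text
[ 0.41  0.55 -0.9   1.5   0.44  1.3  -0.76] [633.59849239 102.54137028 283.06529704] -12.885392694083336 ([0.097, 0.042, -0.423], np.float64(-1.611))
```

carry_out(moves=[[0.1, 0.1, -0.2, -1.0], [0.1, 0.2, -0.4, -1.61], [0.1, 0.2, -0.4, -1.61], [0.1, 0.2, -0.4, -1.61]])

```text
t: 14.65
position: [634.9, 90.7, 298.2]
tcp_rot: [1.0, -0.005, -0.0, -0.001]
contact_force: [0.6, -0.2, 0.3]
width: 0.87
```

Run:
```python
from h import *
W=P("wrist");im=arm.read_camera("wrist");cv2.imwrite("pics/w6.png",im[:,:,::-1])
np.save("w6K.npy",W[0]);np.save("w6T.npy",W[1])
for d in arm.tip_of("wrist","foot_a_mid"):print("foot",d["p"],d["pixel"],ray(W,d["pixel"],21))
for d in arm.tip_of("wrist","tray_stop"):print("stop",d["p"],d["pixel"],ray(W,d["pixel"],6))
for d in arm.cut_out("wrist","foot_a_mid"):
    c=max(cv2.findContours(d["mask"].astype(np.uint8),0,2)[0],key=cv2.contourArea).reshape(-1,2)
    w=np.array([ray(W,q,15)[:2] for q in c],np.float32);print(d["p"],d["rect"],cv2.minAreaRect(w))
print(tool()[0],yaw())
```

```text
foot 0.79 [282.6, 191.0] [635.70208073  66.56992598  21.        ]
stop 0.73 [285.5, 243.6] [638.72501427  -5.74317906   6.        ]
0.63 [256.8, 146.2, 310.2, 229.4] ((635.3765869140625, 66.41825103759766), (64.66654968261719, 96.13679504394531), 0.46037501096725464)
[634.08452328  90.66048989 298.32370404] -0.4736172529006814
```

View pics/w6.png

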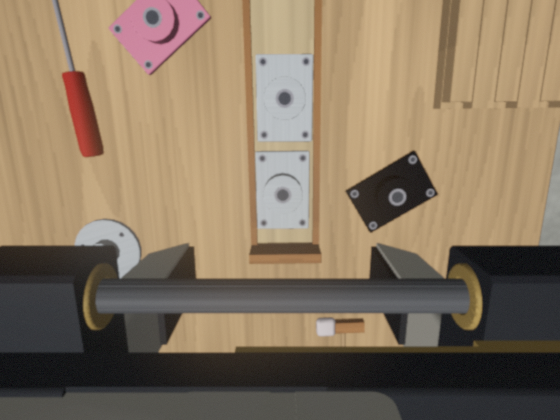

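Run:
```python
from h import *
W=(np.load("w6K.npy"),np.load("w6T.npy"))
for n,p,z in [("mid far",(284,20),14),("mid near",(284,235),14),("Lfar",(251,5),14),("Lnear",(255,235),14),("Rfar",(315,5),14),("Rnear",(313,235),14),("b hi",(283.5,54),15),("b lo",(284,142.5),15),("a hi",(282,151),15),("a lo",(282.5,229),15),("bossb",(285,98),36),("bossa",(282.5,195),36),("stop in 48",(285,244),48),("stop in 42",(285,244),42),("stop out",(285,262),0)]:
    print(n,ray(W,p,z).round(1))
print(rel((0,0,0)))
im=cv2.imread("pics/w6.png");v=cv2.cvtColor(im,6)[225:270,280:290].mean(1).round();print(v.tolist())
```

```text
mid far [639.1 254.6  14. ]
mid near [636.9   8.7  14. ]
Lfar [603.8 269.6  14. ]
Lnear [600.5   9.1  14. ]
Rfar [672.6 268.9  14. ]
Rnear [673.3   8.3  14. ]
b hi [638.3 220.1  15. ]
b lo [637.9 123.4  15. ]
a hi [635.5 113.5  15. ]
a lo [635.1  16.9  15. ]
bossb [639.4 172.7  36. ]
bossa [635.5  65.1  36. ]
stop in 48 [637.9   9.2  48. ]
stop in 42 [637.9   7.   42. ]
stop out [637.9 -33.7   0. ]
([-15.829, 2.398, 7.466], 0)
[189.0, 189.0, 186.0, 177.0, 174.0, 174.0, 175.0, 175.0, 175.0, 175.0, 175.0, 174.0, 175.0, 174.0, 174.0, 174.0, 168.0, 140.0, 100.0, 78.0, 73.0, 72.0, 74.0, 74.0, 74.0, 73.0, 73.0, 74.0, 82.0, 106.0, 126.0, 132.0, 133.0, 131.0, 128.0, 125.0, 125.0, 126.0, 135.0, 150.0, 156.0, 157.0, 157.0, 157.0, 157.0]
```

The wrist view shows foot a at (282,190), b at (284,98) and the stop's inner face at row 243, near y=-4. The 10 mm gap between the plates gives about 60 mm between the bosses.

The plan is to lay c in the wide gap at (637.5,118.5), then push b's far end until the row closes.

Run:
```python
from h import *
print(rel((561,-307,100),66))
```

```text
([-1.742, 9.956, 4.959], np.float64(-8.309))
```

carry_out(moves=[[-0.1, 0.6, 0.1, -0.8], [-0.25, 1.5, 0.3, -1.6], [-0.4, 2.4, 0.6, -2.4], [-0.55, 3.3, 1.0, -3.2], [-0.7, 4.3, 1.4, -4.0], [-0.9, 5.3, 1.8, -4.8], [-1.1, 6.3, 2.3, -5.6], [-1.3, 7.3, 2.8, -6.4], [-1.45, 8.3, 3.3, -7.2], [-1.6, 9.2, 3.8, -7.8], [-1.74, 9.95, 4.3, -8.3], [-1.74, 9.95, 4.9, -8.3]], grip=88)

```text
t: 16.05
position: [559.9, -314.3, 101.2]
tcp_rot: [0.841, 0.541, -0.001, 0.001]
contact_force: [-0.4, 0.3, 0.2]
width: 0.956
```

carry_out(moves=[[0, 0, 0, 0], [0, 0, 0, 0]])

```text
t: 16.25
position: [561.9, -305.7, 102.9]
tcp_rot: [0.839, 0.545, 0.0, -0.001]
contact_force: [0.5, 0.6, -0.5]
width: 0.958
```

Run:
```python
from h import *
W=P("wrist");im=arm.read_camera("wrist")
ds=arm.tip_of("wrist","foot_c_mid");print([(d["p"],d["pixel"]) for d in ds],[ray(W,d["pixel"],15).round(1) for d in ds])
g=cv2.cvtColor(im,cv2.COLOR_RGB2HSV)[:,:,1]<40
for d in arm.cut_out("wrist","foot_c_mid"):
    c=max(cv2.findContours(d["mask"].astype(np.uint8),0,2)[0],key=cv2.contourArea).reshape(-1,2)
    w=np.array([ray(W,q,30)[:2] for q in c],np.float32);print(d["p"],d["rect"],cv2.minAreaRect(w))
print(tool()[0].round(1),yaw(),rel((561,-307,8),66),arm.sense()["joint_positions"].round(2))
```

```text
[(0.61, [278.2, 211.4])] [array([ 559.7, -307.1,   15. ])]
0.93 [227.6, 141.9, 332.1, 277.9] ((557.35009765625, -304.46435546875), (65.09141540527344, 90.01895904541016), 65.99463653564453)
[ 563.3 -305.6  104.6] 66.10440382120325 ([-0.054, -0.044, 2.415], np.float64(0.013)) [ 1.15  0.86 -1.05  1.66  0.82  1.13  1.02]
```

carry_out(moves=[[-0.05, -0.04, 0.7, 0], [-0.05, -0.04, 1.5, 0], [-0.05, -0.04, 2.1, 0], [-0.05, -0.04, 2.4, 0], [-0.05, -0.04, 2.4, 0]])

```text
t: 16.9
position: [559.2, -307.2, 6.2]
tcp_rot: [0.838, 0.545, -0.0, -0.001]
contact_force: [-0.6, -0.1, 0.7]
width: 0.954
```

carry_out(moves=[[0, 0, 0, 0], [0, 0, 0, 0], [0, 0, 0, 0], [0, 0, 0, 0], [0, 0, -0.2, 0], [0, 0, -0.5, 0], [0, 0, -1.2, 0], [0, 0, -2, 0], [0, 0, -2, 0]], grip=56)

```text
t: 17.8
position: [562.7, -308.6, 92.1]
tcp_rot: [0.839, 0.545, 0.002, 0.003]
contact_force: [0.7, 0.1, -1.9]
width: 0.692
```

Run:
```python
from h import *
im=arm.read_camera("wrist")[:,:,::-1];a=arm.read_camera("side")[200:360,180:400,::-1]
cv2.imwrite("pics/m7.png",np.hstack([cv2.resize(im,(400,300)),cv2.resize(a,(400,291))[:291].copy() if 0 else cv2.resize(a,(400,300))]))
s=arm.sense();print(s["t"],tool()[0].round(1),yaw(),s["width"]*91.8,s["contact_force"].round(1))
print(rel((637.5,118.5,90),0))
```

```text
17.9 [ 559.7 -308.5   87.8] 65.97664605796072 63.88511138087821 [-0.6  0.1 -2.2]
([10.541, -2.569, -0.067], np.float64(8.247))
```

View pics/m7.png

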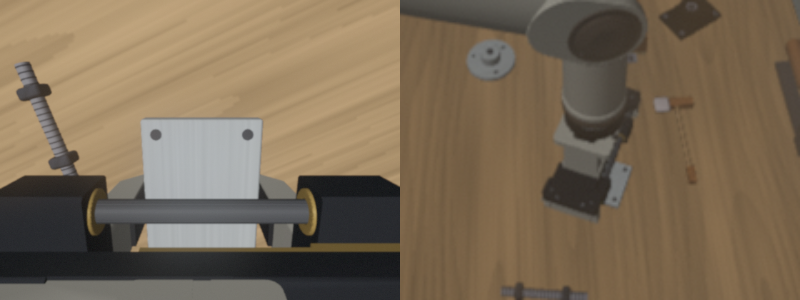

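The foot is gripped and lifted level, with its far edge at row 118 in the wrist half.

carry_out(moves=[[0.3, -0.07, 0, 0.3], [0.9, -0.22, 0, 1.0], [1.7, -0.42, 0, 1.8], [2.5, -0.6, 0, 2.6], [3.4, -0.83, 0, 3.4], [4.4, -1.07, 0, 4.2], [5.4, -1.31, 0, 5.0], [6.4, -1.56, 0, 5.8], [7.4, -1.8, 0, 6.6], [8.3, -2.02, 0, 7.2], [9.0, -2.2, 0, 7.8], [9.6, -2.34, 0, 8.2]])

```text
t: 19.1
position: [628.8, 83.1, 85.3]
tcp_rot: [1.0, 0.003, -0.001, -0.0]
contact_force: [0.2, -0.6, -2.5]
width: 0.691
```

carry_out(moves=[[0.17, 0.38, 0, 0], [0.17, 0.38, 0, 0], [0.17, 0.38, 0, 0]])

```text
t: 19.4
position: [636.2, 64.0, 85.3]
tcp_rot: [1.0, 0.003, -0.001, 0.001]
contact_force: [0.7, 0.7, -2.4]
width: 0.693
```

Run:
```python
from h import *
W=P("wrist");im=arm.read_camera("wrist");cv2.imwrite("pics/w8.png",im[:,:,::-1])
p,Rm=tool();print(p.round(1),yaw(),arm.sense()["t"])
ds=arm.cut_out("wrist","foot_c_mid")
for d in ds:
    r=d["rect"];print(round(d["p"],2),np.round(r),"top edge @held",ray(W,((r[0]+r[2])/2,r[1]),p[2]+23).round(1),"@15 hi/lo",ray(W,((r[0]+r[2])/2,r[1]),15).round(1),ray(W,((r[0]+r[2])/2,r[3]),15).round(1))
print(rel((637.5,118.5,30),0))
```

```text
[636.2  64.4  85.6] 0.3023774001859378 19.45
0.55 [198. 162. 370. 346.] top edge @held [636.9 114.9 108.6] @15 hi/lo [637.3 102.   15. ] [638.1 -27.8  15. ]
([0.04, -1.341, 1.398], np.float64(0.041))
```

View pics/w8.png

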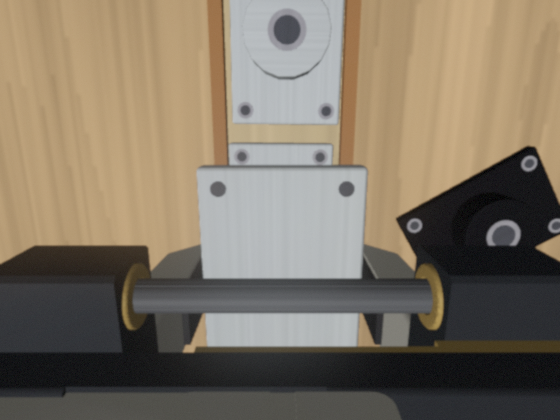

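View w8: the held foot's edge is at row 166, b's lower plate edge at row 124, and a's upper edge at row 143. The tray strips centre on column ~284. I stepped the wrong way in y, which did no harm, and now correct it.

Run:
```python
from h import *
W=P("wrist");p,_=tool()
for n,q,z in[("c edge",(282,166),p[2]+23),("cL",(199,175),p[2]+23),("cR",(366,175),p[2]+23),("b lo",(286,124.5),15),("a hi",(281,142.5),15),("bossb",(287.5,29),36),("L",(224,60),14),("R",(344,60),14)]:print(n,ray(W,q,z).round(1))
print(p.round(1),rel((637.5,118,88),0))
```

```text
c edge [636.3 114.4 108.9]
cL [606.  110.9 108.9]
cR [667.  111.2 108.9]
b lo [638.6 125.6  15. ]
a hi [635.6 114.9  15. ]
bossb [638.7 174.1  36. ]
L [602.5 161.7  14. ]
R [671.8 162.1  14. ]
[636.3  64.8  85.9] ([0.038, -1.329, -0.052], np.float64(0.041))
```

carry_out(moves=[[0.0, -0.4, 0, 0.04], [0.02, -0.9, 0, 0.04], [0.02, -1.35, 0, 0.04], [0.02, -1.35, 0, 0.04], [0.02, -1.35, 0.4, 0.04], [0.02, -1.35, 0.8, 0.04], [0.02, -1.35, 1.1, 0.04], [0.02, -1.35, 1.25, 0.04], [0.02, -1.35, 1.25, 0.04], [0.02, -1.35, 1.25, 0.04]])

```text
t: 20.5
position: [637.6, 119.7, 36.6]
tcp_rot: [1.0, 0.001, -0.0, -0.0]
contact_force: [0.2, 0.2, -1.7]
width: 0.69
```

carry_out(moves=[[0, 0, 0.05, 0], [0, 0, 0.1, 0], [0, 0, 0.15, 0], [0, 0, 0.15, 0]])

```text
t: 20.9
position: [637.4, 119.6, 30.6]
tcp_rot: [1.0, 0.001, -0.0, 0.0]
contact_force: [-0.9, -0.0, -2.2]
width: 0.694
```

carry_out(moves=[[0, 0, 0.05, 0], [0, 0, 0.1, 0], [0, 0, 0.1, 0]])

```text
t: 21.2
position: [637.3, 119.6, 26.3]
tcp_rot: [1.0, 0.001, -0.0, 0.0]
contact_force: [-0.2, -0.1, -2.9]
width: 0.692
```

carry_out(moves=[[0, 0, 0.05, 0], [0, 0, 0.08, 0], [0, 0, 0.08, 0]])

```text
t: 21.5
position: [637.4, 119.7, 23.3]
tcp_rot: [1.0, 0.001, -0.0, 0.0]
contact_force: [-0.9, 0.1, -3.2]
width: 0.694
```

carry_out(moves=[[0, 0, 0.03, 0], [0, 0, 0.05, 0], [0, 0, 0.05, 0]])

```text
t: 21.8
position: [637.6, 119.8, 23.0]
tcp_rot: [1.0, 0.001, 0.0, 0.0]
contact_force: [-3.2, -1.6, 7.5]
width: 0.691
```

Contact at +7.5 N at the expected height, so c is down. Release, rise and go behind b.

carry_out(moves=[[0, 0, 0, 0], [0, 0, 0, 0], [0, 0, 0, 0], [0, 0, -0.6, 0], [0, 0, -1.4, 0], [0, 0, -2.2, 0], [0, -0.3, -3.2, 0], [0, -0.3, -4.2, 0], [0, -0.3, -4.5, 0], [0, -0.3, -4.5, 0]], grip=76)

```text
t: 22.8
position: [639.0, 132.3, 204.0]
tcp_rot: [1.0, 0.001, 0.002, -0.0]
contact_force: [-0.8, -0.3, -0.4]
width: 0.83
```

```bash
cat > chk.py <<'E'
from h import *
W=P("wrist");im=arm.read_camera("wrist");cv2.imwrite("pics/chk.png",im[:,:,::-1])
p,_=tool();print(arm.sense()["t"],p.round(1),yaw())
for d in arm.cut_out("wrist","foot_c_mid"):
    c=max(cv2.findContours(d["mask"].astype(np.uint8),0,2)[0],key=cv2.contourArea).reshape(-1,2)
    for z in(45,15):
        w=np.array([ray(W,q,z)[:2] for q in c],np.float32);e=w.min(0),w.max(0);print(round(d["p"],2),np.round(d["rect"]),"z",z,np.round(cv2.minAreaRect(w)[0],1),np.round(cv2.minAreaRect(w)[1:][0],1),round(cv2.minAreaRect(w)[2],1),"y",e[0][1].round(1),e[1][1].round(1))
for n in("foot_a_mid","tray_stop"):
  for d in arm.tip_of("wrist",n):print(n,round(d["p"],2),d["pixel"],ray(W,d["pixel"],{"tray_stop":6}.get(n,30)).round(1))
print(rel((637.5,248,9.5),0))
E
python3 chk.py
```

```text
22.85 [637.9 131.5 201.7] 0.05220083930882534
0.87 [242. 146. 317. 255.] z 45 [638.3 121.7] [63.6 96. ] 0.1 y 73.8 169.7
0.87 [242. 146. 317. 255.] z 15 [638.2 114.1] [ 69.6 105.1] 0.1 y 61.6 166.7
foot_a_mid 0.68 [277.4, 252.8] [635.9  70.   30. ]
tray_stop 0.91 [277.5, 309.1] [635.6  -3.7   6. ]
([0.046, -2.934, 4.74], np.float64(0.007))
```

c fits at z=45 with a 63.6×96 outline, yaw 0.1°, near (638,121). Now close the fingers and go down behind b.

carry_out(moves=[[0.02, -0.6, 0, 0], [0.04, -1.4, 0, 0], [0.04, -2.3, 0, 0], [0.04, -2.93, 0, 0], [0.04, -2.93, 0.5, 0], [0.04, -2.93, 1.5, 0], [0.04, -2.93, 2.5, 0], [0.04, -2.93, 3.5, 0], [0.04, -2.93, 4.3, 0], [0.04, -2.93, 4.6, 0], [0.04, -2.93, 4.72, 0], [0.04, -2.93, 4.72, 0]], grip=0)

```text
t: 24.2
position: [638.9, 249.3, 12.6]
tcp_rot: [1.0, 0.001, -0.0, -0.0]
contact_force: [0.2, 0.6, -0.6]
width: 0.008
```

```bash
python3 -c "
from h import *
s=arm.sense();print(s['t'],s['position'].round(1),s['contact_force'].round(1),s['width'],yaw())"
```

```text
24.2 [638.9 249.3  12.6] [ 0.2  0.6 -0.6] 0.007914274138384176 0.08044499669028346
```

carry_out(moves=[[0, 0, 0.06, 0], [0, 0.15, 0.06, 0], [0, 0.3, 0.06, 0], [0, 0.42, 0.06, 0], [0, 0.54, 0.06, 0], [0, 0.66, 0.06, 0], [0, 0.78, 0.06, 0], [0, 0.9, 0.06, 0], [0, 1.0, 0.06, 0], [0, 1.05, 0.06, 0], [0, 1.05, 0.06, 0]])

```text
t: 25.3
position: [639.2, 208.8, 11.1]
tcp_rot: [1.0, 0.001, 0.001, -0.001]
contact_force: [0.6, 4.7, 2.2]
width: 0.005
```

carry_out(moves=[[0, 0.04, 0, 0], [0, 0.08, 0, 0], [0, 0.12, 0, 0], [0, 0.12, 0, 0]])

```text
t: 25.7
position: [639.2, 204.4, 11.1]
tcp_rot: [1.0, 0.001, 0.001, -0.002]
contact_force: [0.4, 5.4, 1.7]
width: 0.004
```

carry_out(moves=[[0, 0.04, 0, 0], [0, 0.08, 0, 0], [0, 0.1, 0, 0], [0, 0.1, 0, 0]])

```text
t: 26.1
position: [639.1, 200.6, 11.2]
tcp_rot: [1.0, 0.001, 0.001, -0.002]
contact_force: [-0.1, 6.4, 3.1]
width: 0.008
```

carry_out(moves=[[0, 0.03, 0, 0], [0, 0.06, 0, 0], [0, 0.06, 0, 0]])

```text
t: 26.4
position: [639.1, 199.2, 11.2]
tcp_rot: [1.0, 0.002, 0.001, -0.003]
contact_force: [0.2, 7.7, 1.2]
width: 0.007
```

carry_out(moves=[[0, 0.03, 0, 0], [0, 0.06, 0, 0], [0, 0.06, 0, 0]])

```text
t: 26.7
position: [638.8, 199.0, 11.3]
tcp_rot: [1.0, 0.002, 0.001, -0.004]
contact_force: [0.1, 11.3, -0.3]
width: 0.005
```

carry_out(moves=[[0, 0.03, 0, 0], [0, 0.05, 0, 0], [0, 0.05, 0, 0]])

```text
t: 27.0
position: [638.3, 198.8, 11.4]
tcp_rot: [1.0, 0.003, 0.001, -0.005]
contact_force: [0.5, 13.5, -1.0]
width: 0.003
```

carry_out(moves=[[0, 0.05, 0, 0], [0, 0.1, 0, 0], [0, 0.15, 0, 0], [0, 0.2, 0, 0], [0, 0.2, 0, 0]])

```text
t: 27.5
position: [637.7, 198.2, 12.6]
tcp_rot: [1.0, 0.005, 0.002, -0.01]
contact_force: [0.8, 23.7, -1.7]
width: 0.004
```

carry_out(moves=[[0, -0.1, 0, 0], [0, -0.4, 0, 0], [0, -0.9, -0.3, 0], [0, -0.9, -1.5, 0], [0, -0.7, -2.6, 0], [0, 0.2, -3.8, 0], [0, 1.0, -4.8, 0], [0, 1.6, -5.8, 0], [0, 1.8, -6.2, 0], [0, 1.8, -6.2, 0], [0, 1.8, -6.2, 0]])

```text
t: 28.6
position: [639.3, 110.6, 259.2]
tcp_rot: [1.0, -0.0, 0.0, 0.001]
contact_force: [-0.5, 0.0, -1.0]
width: 0.003
```

```bash
python3 chk.py
python3 - <<'E'
from h import *
im=cv2.imread("pics/chk.png");a=arm.read_camera("side")[140:240,265:335,::-1]
cv2.imwrite("pics/m9.png",np.hstack([cv2.resize(im[:400],(560,400)),cv2.resize(a,(224,400)) if 0 else cv2.resize(a,(240,400))]))
E
```

```text
28.65 [638.6 111.2 258. ] 0.06759860077357327
0.61 [247. 149. 312. 243.] z 45 [637.1  91.6] [95.  63.8] 90.0 y 44.1 139.1
0.61 [247. 149. 312. 243.] z 15 [636.9  84.4] [102.7  69. ] 90.0 y 33.1 135.8
foot_a_mid 0.62 [278.9, 232.3] [636.5  49.9  30. ]
([0.009, -3.399, 6.185], np.float64(0.021))
```

View pics/m9.png

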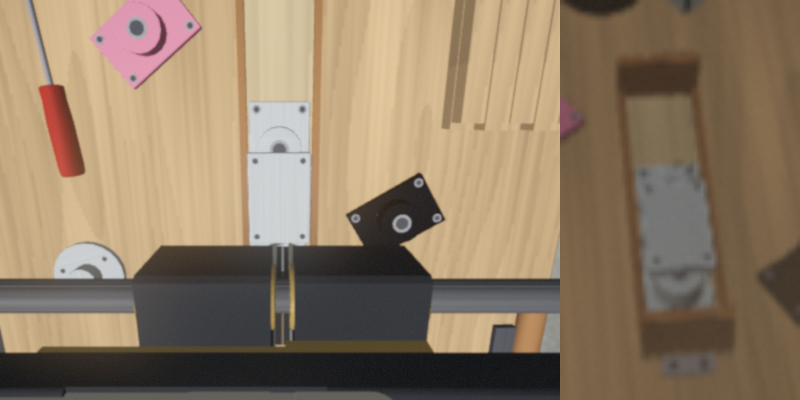

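The last view shows c square between the bosses, with its near plate at rows 153–245 and b's end at row 101. The side half shows a's boss beside the stop, with no visible gap. I'll check the gap at the stop numerically from above it.

carry_out(moves=[[0, 0.7, 0, 0], [0, 1.7, 0, 0], [0, 2.5, 0, 0], [0, 2.9, 0, 0], [0, 2.9, 0, 0], [0, 2.9, 0, 0]])

```text
t: 29.45
position: [639.0, -2.6, 258.2]
tcp_rot: [1.0, 0.001, -0.0, -0.001]
contact_force: [0.4, 0.4, 0.3]
width: 0.003
```

Run:
```python
from h import *
S=(np.load("w6K.npy"),np.load("w6T.npy"))
W=P("wrist");im=arm.read_camera("wrist");cv2.imwrite("pics/w10.png",im[:,:,::-1]);g=cv2.cvtColor(im,cv2.COLOR_RGB2GRAY).astype(int)
print(arm.sense()["t"],tool()[0].round(1))
for x in(616,626,637,648,658):
    print(x,[(y,int(g[tuple(np.round(proj(W,(x,y,15))).astype(int)[::-1])]),tuple(im[tuple(np.round(proj(W,(x,y,15))).astype(int)[::-1])].tolist())) for y in np.arange(14,-30,-3)])
for y in(-4,0,4):print("rows for y",y,[proj(W,(637,y,z)).round(1).tolist() for z in(6,15,42,48)])
for d in arm.tip_of("wrist","tray_stop"):print(d["p"],d["pixel"],ray(W,d["pixel"],6).round(1))
for d in arm.tip_of("wrist","foot_a_mid"):print("foot",d["p"],d["pixel"],ray(W,d["pixel"],21).round(1))
im=cv2.imread("pics/chk.png")[:,:,::-1]
```

```text
29.5 [639.   -1.7 258.4]
616 [(np.int64(14), 214, (211, 215, 217)), (np.int64(11), 214, (212, 215, 217)), (np.int64(8), 212, (209, 213, 215)), (np.int64(5), 203, (202, 203, 206)), (np.int64(2), 212, (210, 213, 216)), (np.int64(-1), 214, (211, 215, 216)), (np.int64(-4), 133, (139, 132, 126)), (np.int64(-7), 92, (108, 88, 72)), (np.int64(-10), 143, (175, 136, 98)), (np.int64(-13), 156, (190, 149, 107)), (np.int64(-16), 159, (193, 151, 110)), (np.int64(-19), 150, (183, 142, 102)), (np.int64(-22), 153, (177, 146, 122)), (np.int64(-25), 181, (183, 180, 183)), (np.int64(-28), 179, (181, 177, 180))]
626 [(np.int64(14), 211, (208, 212, 214)), (np.int64(11), 212, (209, 213, 215)), (np.int64(8), 211, (209, 212, 215)), (np.int64(5), 211, (208, 212, 214)), (np.int64(2), 212, (210, 213, 215)), (np.int64(-1), 211, (209, 212, 215)), (np.int64(-4), 136, (142, 135, 129)), (np.int64(-7), 91, (107, 87, 72)), (np.int64(-10), 141, (173, 133, 97)), (np.int64(-13), 158, (191, 150, 109)), (np.int64(-16), 158, (192, 150, 108)), (np.int64(-19), 150, (183, 142, 102)), (np.int64(-22), 140, (169, 133, 101)), (np
[... 1419 characters left out ...]
p.int64(-1), 204, (202, 205, 206)), (np.int64(-4), 135, (140, 133, 128)), (np.int64(-7), 89, (104, 85, 68)), (np.int64(-10), 140, (171, 132, 97)), (np.int64(-13), 155, (189, 147, 106)), (np.int64(-16), 151, (184, 143, 103)), (np.int64(-19), 148, (181, 140, 101)), (np.int64(-22), 151, (175, 144, 121)), (np.int64(-25), 180, (182, 179, 182)), (np.int64(-28), 179, (181, 177, 180))]
rows for y -4 [[279.9, 175.8], [279.8, 177.2], [279.7, 181.8], [279.6, 182.9]]
rows for y 0 [[279.9, 172.3], [279.8, 173.6], [279.7, 178.0], [279.6, 179.0]]
rows for y 4 [[279.9, 168.7], [279.8, 170.0], [279.7, 174.1], [279.6, 175.1]]
0.93 [281.6, 178.8] [639.   -7.3   6. ]
foot 0.79 [277.9, 130.0] [635.   46.8  21. ]
```

Run:
```python
from h import *
W=P("wrist");g=cv2.cvtColor(cv2.imread("pics/chk.png"),6).astype(int)
p,_=tool();dy=111.2-p[1]; print("shift",dy)
col=g[90:115,262:300].mean(1);r=90+np.argmax(np.abs(np.diff(col)))+.5
print("b end row",r,"y",ray(W,(281,r),15)[1]+dy)
s=arm.sense();print(s["t"],s["contact_force"].round(1));arm.sign_off()
```

```text
shift 112.78710412806447
b end row 101.5 y 189.19081713482092
29.6 [-0.8 -0.7  0. ]
the job is handed in; nothing more can be done
```

The job is handed in at 29.6 s of the 61 s. Foot c lies upside down between the two upright feet, and the row is closed against the stop. The hand-in reports no verdict.

**What I did:**
- The first grip held foot c too firmly to swing, so I regripped it lightly by one end. It slipped about 15 mm onto the bench when I loosened the fingers, landing flat.
- I swung it over its far edge and took it by the middle of its long sides.
- I laid it between the two bosses while the gap was still wide, then pushed foot b's end until the row stopped firmly at about 24 N.

**Last checks:**

| Check | Result |
|---|---|
| Foot c outline | 95 × 64 mm at the height of a seated foot |
| Foot c, distance from the stop | about 96 mm (88 to 105 allowed) |
| Foot c, off the middle line | within about 1 mm |
| Foot c, turn | square to the tray |
| Foot a | plate end at y ≈ -4, right at the stop's inner face, no tray floor showing between |
| Foot b | far end at y ≈ 189; 188 would be a fully closed row |

- **Closed row:** the 1 mm difference at b is within the camera calibration. I did not see the plate joint itself, because foot c covers it.
- **Disagreement:** the network's stop-point estimates ranged from y = -3.7 to -7.3. I relied on the visible edges instead.
- **Bystanders:** none were knowingly touched, but I did not measure them at the end.

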